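# Open the strip jig for the next bamboo strip and hold it open

### The job

Get the jig ready for the next bamboo strip: first turn its green hold-down leaf right over on its hinge so that it lies on its back with the cork face up. Then take the black pull knob and draw the sprung rod out until its red index pin stands level with the middle of the yellow length collar, and finish like that, with the gripper still holding the knob, so that a colleague can lay the strip in. Leave the collar where it is set, and leave the things round the jig alone.

Things in the scene. Friction and masses are not known exactly. Their poses are not given: they have to be found in the camera images.
- strip_jig: The jig, fixed to the table: wooden base 120 x 336 mm, top at z = 0.018. Origin: centre of its underside; its y is the long axis, z up. Along y at x = -0.034, 45 mm up, run the spring tube (24 mm across, y 0.058 to 0.168), a grey housing (y 0.038 to 0.058, 64 mm high, its 40 mm high anvil reaching to x = 0.036), the steel rod (10 mm) with the draw jaw, and the pull knob at the -y end.
- leaf_bar (a point): Centre of the black finger bar on the leaf's free edge: round, 12 mm thick, 26 mm long along the jig's y, on a neck 12 mm wide, 22 mm clear of the leaf. Leaf shut: at (-0.008, -0.015, 0.038) in the jig's frame; turned over: (0.112, -0.015, 0.038). Pinched by its two ends (across y) it turns between the fingers, tool pointing down; 52 mm free to each side along y.
- leaf_hinge (a point): Middle of the leaf's hinge, whose axis is the jig's y; at (0.052, -0.015, 0.038) in the jig's frame. The finger bar swings up and over it on a radius of 60 mm.
- leaf (a joint): Turn of the hold-down leaf (steel plate 70 x 37 mm, green back, cork on the other face, 0.09 kg), rad: 0 shut (level, green up), grows as the bar swings up and over; 3.14 turned right over (level on its back beyond the hinge, cork up). It stays there; from past upright it falls over by itself.
- pull_knob: Black spool-shaped pull knob in one piece with the rod, at its -y end, axis along the jig's y: waist 18 mm thick, 30 mm long between flanges 28 mm across. Origin: centre of the waist, 45 mm above the table; at (-0.034, -0.121) in the jig's frame with the rod home. The draw jaw (60 mm high) stands 42 mm to its +y side. An inner spring pulls the rod home with 4.5 N, and 0.9 N more per 10 mm drawn.
- index_pin (a point): Head of the red index pin (5 mm thick) that stands out of the slot on top of the spring tube, 70 mm above the table; it is part of the rod and moves with it along the jig's -y, 90 mm at most. With the rod home at (-0.034, 0.145) in the jig's frame.
- collar_mark (a point): Point above the middle of the yellow length collar (open ring, 10 mm wide along y, black line at its middle) clamped on the spring tube, at the height of the pin's head. The pin is at its length mark when it has the same jig y as this point. Its axes are the jig's.
- length_collar (a joint): Where the collar is set, m: equal to the draw of the rod from home at which the pin is level with it; 0.038 to 0.078, different each time. Held by friction; to be left alone.
- bamboo_strip: Bystander: bamboo strip 12 x 120 x 10 mm (the next to go in) on the table on the robot's side of the jig. Origin: centre of its underside, length along its y.
- sanding_block: Bystander: wooden sanding block 42 x 86 x 21 mm on the table beyond the jig. Origin: centre of its underside.
- wax_tin: Bystander: round tin with a red lid, 64 mm in diameter, 54 mm high, on the robot's side of the jig. Origin: centre of its underside.

How it is judged:
By the outcome, as a careful person would: the job done as asked, in the order asked, and still so for the second after the job is handed in, while the arm keeps its last pose, push and grip.
It also fails if it takes over 48 s, if anything falls off the work surface, if the arm or the gripper's body presses on something with over 40 N, if the wrist force passes 120 N, or if a joint passes its speed limit or range.

### The arm

A 7-joint arm with a two-finger parallel gripper is mounted at the origin on the work surface; the furniture and walls round the work are solid. World frame = base frame: x ahead of the robot, y to its left, z up, the work surface at z = 0. Lengths are in mm, angles in degrees, forces in N, time in s.
With the tool pointing down it reaches from about 400 to 850 mm from the base axis. Payload 4.5 kg.
Tool frame: the origin (TCP) lies between the finger pads, 19 mm behind the fingertips; this is the grasp point; z points along the fingers, y is the line along which they close (so a half turn about z gives the same grasp; the last joint's range is limited). The gripper opens to 88 mm and grips with 3 to 60 N. Pads are 18 mm wide; open, the fingers measure 123 mm over their backs; the gripper's body (75 mm by 187 mm) begins 45 mm behind the grasp point.
Start: joints at [72.124, 39.483, -11.15, 89.685, 9.013, 51.709, -12.324], TCP at [211.872, -588.015, 257.443] pointing down, gripper open.
Joint ranges: [-172.22, 172.22], [-26.19, 119.32], [-84.43, 86.54], [7.71, 146.69], [-57.33, 237.33], [2.42, 119.75], [-152.13, 152.13]. Speed limits (degrees/s): [147.25, 147.25, 180, 180, 180, 180, 180].

### API

Orientations are given as a 3x3 rotation matrix whose columns are the frame's x, y, z axes.
In Python, from bench import sensors, vision, manip gives the robot as it stands.
- The arm moves only by the shell command python3 -m handwheel 'ROWS'. ROWS is JSON, one flat list of numbers, 7 for each row, row after row: the shift along the world's x, y, z in units of 40 mm (1.0 is 40 mm), then the turn, a rotation vector about the world's x, y, z in units of 5 degrees (1.0 is 5 degrees), then the finger opening in mm, from 0 to 88.1. In form: [x, y, z, ax, ay, az, fingers, x, y, z, ax, ay, az, fingers, ...]. A call has exactly 10 rows; each row shifts and turns the commanded pose from where the row before left it; what a row does not reach is not made up. A row lasts 1/12 s, in which the tool goes at most 41.7 mm and 7.16 degrees, less where a joint would pass 70% of its speed; a pose out of reach is approached as far as the arm can. A call is refused whole if a number of a shift passes 1 or a number of a turn 1, either way. A call with a gripper value outside its range is refused whole. The fingers move at their own pace and stop on an object; the grip force is fixed at half the most. Time passes only in rows, so rows that do not move let the fingers close, or fill a call up. It gives the time, the measured TCP pose, the force, the opening and the grip force at its end, in the units of the state.
- sensors.observe(): the state, without advancing time (a new reading comes with each control period).
- vision.snapshot(name): name is "scene" or "side" or "wrist"; returns the picture (400x640x3 uint8, red, green, blue); there is no depth.
- vision.camera_info(name): a dict with "fov_y" (degrees; the focal length in pixels is half the picture's height over the tangent of half this angle, whatever the lens; pixels are square), "cx", "cy" (the principal point, pixels), "camera_from_world" (4x4, takes a point from world to camera coordinates); the wrist camera has in their place "mount" (4x4, takes a point from camera to tool coordinates, whose origin is the TCP and whose axes are the flange's). Camera axes: x right, y down, z forward; pixel columns grow to the right and rows downward; lengths in mm; the calibration is good to about 2 mm. A picture is of the moment at which its call begins: read the wrist's pose just before it. camera_info takes no time and is no camera call.
- manip.close_job(): hands the job in; it is judged then, once.
The state is a dict: "t": time; "qpos": joint angles; "joint_vel": joint speeds; "joint_torque": joint torques, N m; "ee_pos": TCP position; "tcp_rot": TCP orientation; "wrist_force": force on the tool from outside, world axes, zero at the start; "moment": the same for the moment, N m; "gripper_width": finger opening in mm; "grasp_force": force on a finger pad.
Only numpy, scipy, OpenCV 4.12 (cv2) and the standard library are available. Lean on these libraries where they do the work, as an engineer would, in place of code of your own. Each camera call takes 0.05 s, during which the arm holds its last target. There are 200 camera calls.

## Working session

There is one attempt and no reset: what is moved stays moved. The work goes in short steps, Python scripts to look and compute and a shell command to move; the robot and the scene stay as the last step left them, time stands still between calls to the robot, and variables do not carry over. Pictures are saved under pics/ and viewed, at most 10 in all, crops included, and the job is handed in when it is done.

```bash
mkdir -p pics; ls; python3 - <<'E'
from bench import sensors, vision, manip
import cv2, numpy as np
for n in ("scene","side"):
    im=vision.snapshot(n); cv2.imwrite(f"pics/{n}0.png",im[:,:,::-1])
    c=vision.camera_info(n); print(n,c["fov_y"],c["cx"],c["cy"],np.round(c["camera_from_world"],3).tolist())
c=vision.camera_info("wrist"); print(c)
s=sensors.observe(); print(s["t"],s["ee_pos"],s["tcp_rot"],s["gripper_width"])
E
```

```text
pics
scene 51.33228055041307 317.4550258433572 196.31866408770298 [[-0.599, -0.8, 0.012, 332.928], [-0.583, 0.426, -0.691, 314.494], [0.548, -0.422, -0.722, 672.911], [0.0, 0.0, 0.0, 1.0]]
side 56.86014709601129 323.55779044699926 202.61676791936665 [[-1.0, 0.023, -0.021, 523.295], [0.028, 0.383, -0.924, 44.228], [-0.014, -0.924, -0.383, 929.888], [0.0, 0.0, 0.0, 1.0]]
{'fov_y': 66.12931805599783, 'cx': 317.21681389072944, 'cy': 195.15657744946037, 'mount': array([[ 1.58314709e-04, -9.63054544e-01, -2.69306369e-01,
         6.86308692e+01],
       [ 9.99998860e-01,  5.56917997e-04, -1.40370939e-03,
        -1.01254757e+00],
       [ 1.50183027e-03, -2.69305840e-01,  9.63053534e-01,
        -1.27353356e+02],
       [ 0.00000000e+00,  0.00000000e+00,  0.00000000e+00,
         1.00000000e+00]])}
0.1 [ 211.63696645 -587.51541184  256.68356853] [[ 9.40766263e-01  3.39055162e-01 -6.60453735e-04]
 [ 3.39055786e-01 -9.40765074e-01  1.49971638e-03]
 [-1.12845226e-04 -1.63481324e-03 -9.99998657e-01]] 88.07491599628412
```

View pics/scene0.png

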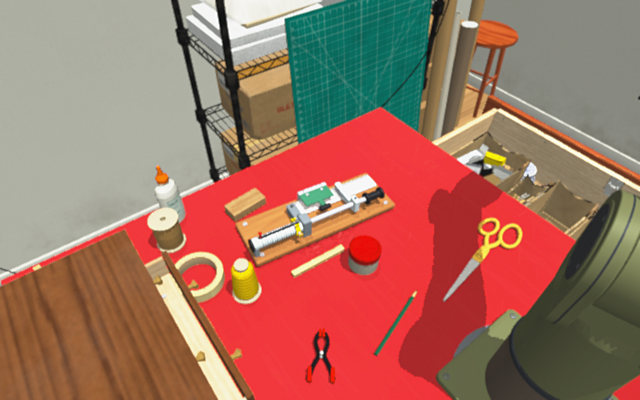

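View pics/side0.png

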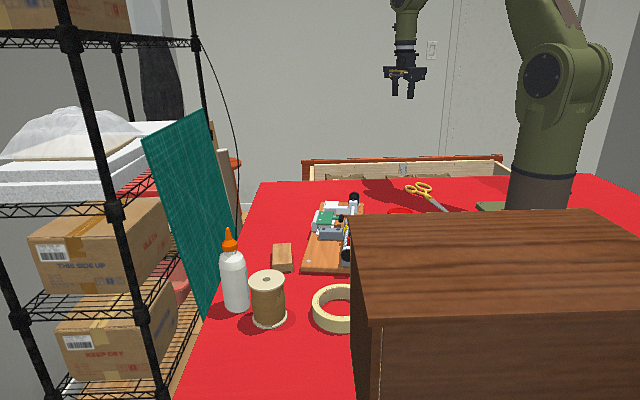

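The scene view shows the jig with its tube end at about (255,245) and its knob at about (376,195). The leaf is at (317,195) with its bar near (323,207). The tin is at (365,250) and the strip at (318,261). In the side view a box hides half of the jig.

```bash
cat > h.py <<'E'
import numpy as np, cv2
from bench import sensors, vision
def cam(n, s=None):
    c=vision.camera_info(n); f=200/np.tan(np.radians(c["fov_y"]/2))
    if n=="wrist":
        T=np.eye(4); T[:3,:3]=s["tcp_rot"]; T[:3,3]=s["ee_pos"]; W=T@np.array(c["mount"])
    else: W=np.linalg.inv(np.array(c["camera_from_world"]))
    return f,c["cx"],c["cy"],W
def ray(C,u,v,z):
    f,cx,cy,W=C; d=W[:3,:3]@np.array([(u-cx)/f,(v-cy)/f,1]); o=W[:3,3]
    return o+d*(z-o[2])/d[2]
def proj(C,p):
    f,cx,cy,W=C; q=np.linalg.inv(W)@np.append(p,1); return np.array([cx+f*q[0]/q[2],cy+f*q[1]/q[2]])
E
python3 - <<'E'
from h import *
C=cam("scene")
for u,v,z in [(236,225,18),(258,262,0),(395,211,18),(376,195,45),(261,235,70),(323,208,38),(297,226,57),(365,250,54),(293,274,10),(343,249,10)]: print(u,v,np.round(ray(C,u,v,z)))
im=cv2.imread("pics/scene0.png")[150:290,210:420]
cv2.imwrite("pics/scene0c.png",cv2.resize(im,None,fx=3.8,fy=3.8,interpolation=cv2.INTER_CUBIC))
E
```

```text
236 225 [566. 208.  18.]
258 262 [469. 215.   0.]
395 211 [395. -93.  18.]
376 195 [438. -72.  45.]
261 235 [473. 198.  70.]
323 208 [481.  41.  38.]
297 226 [460. 123.  57.]
365 250 [336.  51.  54.]
293 274 [398. 177.  10.]
343 249 [387.  61.  10.]
```

View pics/scene0c.png

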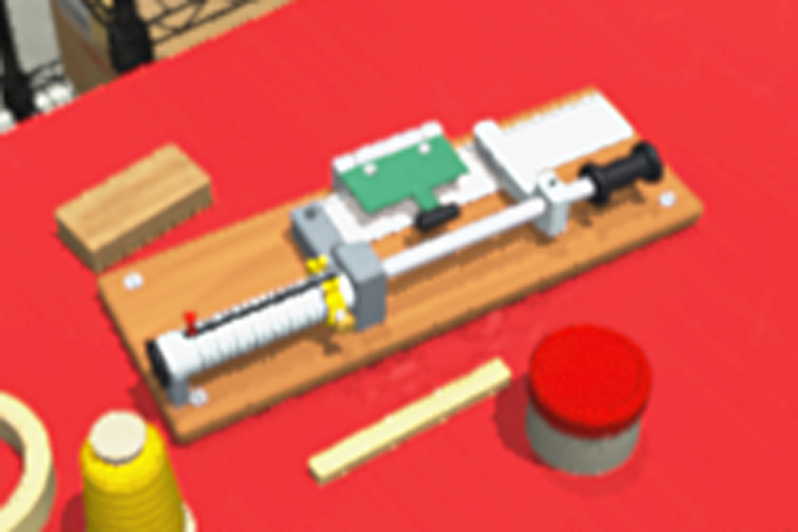

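The crop shows the pin at crop px (190,322), the yellow collar next to the housing at (330,290), the leaf shut with its bar at (437,217), and the knob at (622,172). The jig's y axis points at about (0.13, 0.99) in the world, with its origin near (487,47). I'll go above its middle and turn about -27°.

```bash
python3 -m handwheel '[0.36,0.79,0,0,0,-0.27,44, 0.36,0.79,0,0,0,-0.27,44, 0.36,0.79,0,0,0,-0.27,44, 0.36,0.79,0,0,0,-0.27,44, 0.36,0.79,0,0,0,-0.27,44, 0.36,0.79,0,0,0,-0.27,44, 0.36,0.79,0,0,0,-0.27,44, 0.36,0.79,0,0,0,-0.27,44, 0.36,0.79,0,0,0,-0.27,44, 0.36,0.79,0,0,0,-0.27,44]'; python3 -m handwheel '[0.36,0.79,0,0,0,-0.27,44, 0.36,0.79,0,0,0,-0.27,44, 0.36,0.79,0,0,0,-0.27,44, 0.36,0.79,0,0,0,-0.27,44, 0.36,0.79,0,0,0,-0.27,44, 0.36,0.79,0,0,0,-0.27,44, 0.36,0.79,0,0,0,-0.27,44, 0.36,0.79,0,0,0,-0.27,44, 0.36,0.79,0,0,0,-0.27,44, 0.36,0.79,0,0,0,-0.27,44]'
python3 - <<'E'
from h import *
s=sensors.observe(); im=vision.snapshot("wrist"); cv2.imwrite("pics/w1.png",im[:,:,::-1])
np.savez("w1.npz",im=im,tcp_rot=s["tcp_rot"],ee_pos=s["ee_pos"]); print(s["t"],np.abs(s["joint_vel"]).max(),s["qpos"],s["wrist_force"])
E
```

```text
t: 0.93
ee_pos: [356.1, -270.4, 257.3]
tcp_rot: [[0.994, 0.109, -0.0], [0.109, -0.994, 0.0], [-0.0, -0.0, -1.0]]
wrist_force: [0.8, -0.1, 0.3]
gripper_width: 43.8
grasp_force: 0.0
t: 1.77
ee_pos: [500.0, 45.8, 257.3]
tcp_rot: [[0.992, -0.126, -0.001], [-0.126, -0.992, -0.0], [-0.001, 0.0, -1.0]]
wrist_force: [0.5, -0.2, -0.3]
gripper_width: 44.0
grasp_force: 0.0
1.7667 48.99120687620652 [ -11.52077811   30.32379577    1.59358107  110.96544099   -1.27425562
   38.76856731 -106.38061889] [ 0.50578436 -0.16927336 -0.26450172]
```

View pics/w1.png

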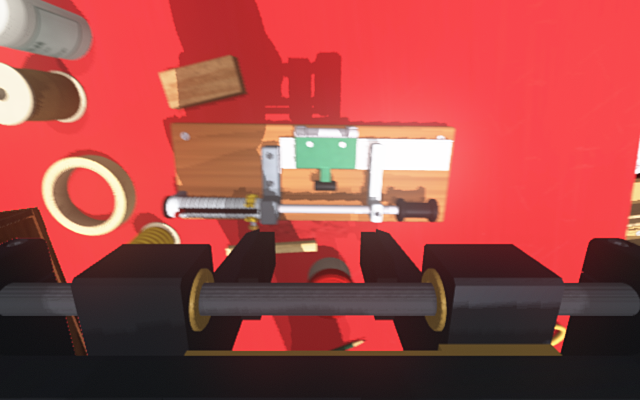

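The wrist view shows the jig corners at about (174,124) and (454,128), the bar at (325,185), the knob at (416,210) and the collar at (252,217). The red pin is near the tube's left end. I'll compute positions from these.

```bash
python3 - <<'E'
from h import *
d=np.load("w1.npz"); C=cam("wrist",d); im=d["im"]
hsv=cv2.cvtColor(im,cv2.COLOR_RGB2HSV)
def cen(m,box):
    x0,y0,x1,y1=box; k=np.zeros(m.shape,bool); k[y0:y1,x0:x1]=1; ys,xs=np.nonzero(m&k); return (xs.mean(),ys.mean(),len(xs),xs.min(),xs.max(),ys.min(),ys.max()) if len(xs) else None
H,S,V=[hsv[...,i].astype(int) for i in range(3)]
red=((H<6)|(H>174))&(S>170)&(V>100); yel=(H>22)&(H<34)&(S>130)&(V>120); blk=V<60; grn=(H>60)&(H<95)&(S>80)
print("pin",cen(red,(170,194,262,215))); print("collar",cen(yel,(240,190,270,230)))
print("bar",cen(blk,(310,178,342,192))); print("knob",cen(blk,(392,196,442,222))); print("leaf",cen(grn,(280,125,370,175)))
for n,u,v,z in [("c00",174,124,18),("c10",454,128,18),("bar",325,185,38),("hinge",326,131,38),("knob",416,210,45)]:
    print(n,np.round(ray(C,u,v,z),1))
cv2.imwrite("pics/w1c.png",cv2.resize(im[110:230,160:460,::-1],None,fx=2.66,fy=2.66,interpolation=cv2.INTER_CUBIC))
a=im[185:230,160:285,::-1]; cv2.imwrite("pics/w1d.png",cv2.resize(a,None,fx=6.4,fy=6.4,interpolation=cv2.INTER_CUBIC))
E
```

```text
pin (np.float64(177.5), np.float64(207.33333333333334), 12, np.int64(170), np.int64(183), np.int64(194), np.int64(214))
collar (np.float64(251.77777777777777), np.float64(209.33333333333334), 9, np.int64(248), np.int64(254), np.int64(195), np.int64(220))
bar None
knob None
leaf (np.float64(324.8908754623921), np.float64(153.9297163995068), 1622, np.int64(297), np.int64(354), np.int64(138), np.int64(174))
c00 [572.  205.7  18. ]
c10 [ 526.5 -117.5   18. ]
bar [482.3  39.9  38. ]
hinge [543.3  31.5  38. ]
knob [441.  -61.6  45. ]
```

View pics/w1d.png

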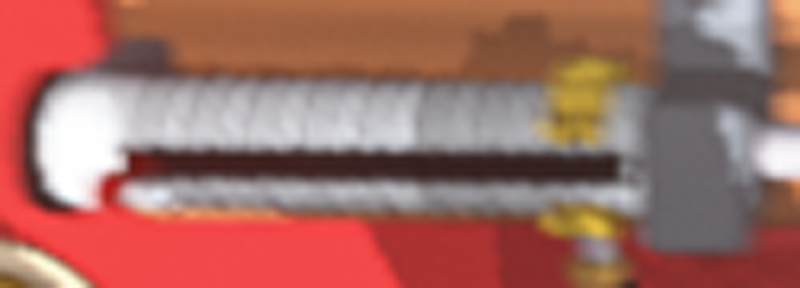

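The zoom shows the pin at crop px (110,190), so image (177,215), and the collar's centre at crop x of about 585, so image x 251. All points agree on a jig origin of about (492,53) and a yaw of about -7.9°. That puts the bar at (482,40). I'll descend to get a close look.

```bash
python3 -m handwheel '[-0.06,-0.02,-0.43,0,0,-0.02,44, -0.06,-0.02,-0.43,0,0,-0.02,44, -0.06,-0.02,-0.43,0,0,-0.02,44, -0.06,-0.02,-0.43,0,0,-0.02,44, -0.06,-0.02,-0.43,0,0,-0.02,44, -0.06,-0.02,-0.43,0,0,-0.02,44, -0.06,-0.02,-0.43,0,0,0,44, -0.06,-0.02,-0.43,0,0,0,44, 0,0,0,0,0,0,44, 0,0,0,0,0,0,44]'
python3 - <<'E'
from h import *
s=sensors.observe(); im=vision.snapshot("wrist"); cv2.imwrite("pics/w2.png",im[:,:,::-1])
np.savez("w2.npz",im=im,tcp_rot=s["tcp_rot"],ee_pos=s["ee_pos"]); print(s["t"],s["ee_pos"],np.abs(s["joint_vel"]).max())
E
```

```text
t: 2.65
ee_pos: [480.0, 37.4, 119.3]
tcp_rot: [[0.991, -0.135, -0.002], [-0.135, -0.991, -0.0], [-0.002, 0.001, -1.0]]
wrist_force: [-0.4, 0.4, -0.3]
gripper_width: 44.1
grasp_force: 0.0
2.65 [479.98247186  37.35467523 119.34746162] 1.841401907274266
```

View pics/w2.png

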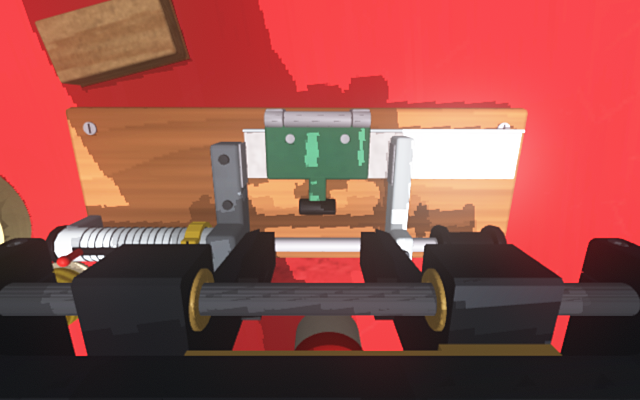

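In the close view the bar spans x 299 to 336 at v≈206. The hinge is at about (318,118), the collar at about (194,234) and the pin at about (65,259).

```bash
python3 - <<'E'
from h import *
d=np.load("w2.npz"); C=cam("wrist",d); im=d["im"].astype(int)
m=(im.max(2)<75); m2=np.zeros_like(m); m2[194:218,296:340]=m[194:218,296:340]; ys,xs=np.nonzero(m2); print(len(xs),xs.min(),xs.max(),ys.min(),ys.max())
for n,u,v,z in [("barL",299,206,40),("barR",336,206,40),("hinge",318,118,40),("c00",67,110,18),("c10",526,110,18)]: print(n,np.round(ray(C,u,v,z),1))
r=np.r_[d["ee_pos"]]; print(proj(C,np.array([480,37.4,38])))
for k,(x,y,z) in {"pin":(-34,145,70),"knob":(-34,-121,45),"bar":(-8,-15,38),"c00":(60,168,18),"hinge":(52,-15,38)}.items():
    a=np.radians(-7.8); p=np.array([491.5+x*np.cos(a)-y*np.sin(a),52.5+x*np.sin(a)+y*np.cos(a),z]); print(k,np.round(p,1),np.round(proj(C,p)))
E
```

```text
382 299 334 199 213
barL [484.   50.7  40. ]
barR [480.4  24.8  40. ]
hinge [541.9  29.3  40. ]
c00 [571.1 206.9  18. ]
c10 [ 526.5 -119.2   18. ]
[318.40915977 207.97890846]
pin [477.5 200.8  70. ] [ 64. 260.]
knob [441.4 -62.8  45. ] [465. 244.]
bar [481.5  38.7  38. ] [316. 206.]
c00 [573.7 210.8  18. ] [ 60. 107.]
hinge [541.   30.6  38. ] [316. 120.]
```

The bar length comes out at 26.1 mm, as given. Its centre is (482,37.7), within 2 mm of the TCP. I'll go down to z=43 and close.

```bash
python3 -m handwheel '[0.05,0,-0.4,0,0,0,44, 0,0,-0.4,0,0,0,44, 0,0,-0.4,0,0,0,44, 0,0,-0.4,0,0,0,44, 0,0,-0.3,0,0,0,44, 0,0,0,0,0,0,44, 0,0,0,0,0,0,10, 0,0,0,0,0,0,10, 0,0,0,0,0,0,10, 0,0,0,0,0,0,10]'
```

```text
t: 3.53
ee_pos: [483.4, 37.1, 44.9]
tcp_rot: [[0.991, -0.136, 0.002], [-0.136, -0.991, -0.0], [0.002, 0.0, -1.0]]
wrist_force: [0.7, -2.0, 3.7]
gripper_width: 24.9
grasp_force: 30.0
```

The bar is pinched at 25 mm. I'll swing it over on the 60 mm arc in 9° rows, starting with the first half.

```bash
python3 -m handwheel '[0.018,-0.003,0.235,0,0,0,10, 0.054,-0.007,0.229,0,0,0,10, 0.089,-0.012,0.218,0,0,0,10, 0.122,-0.017,0.201,0,0,0,10, 0.151,-0.021,0.179,0,0,0,10, 0.177,-0.024,0.153,0,0,0,10, 0.199,-0.027,0.123,0,0,0,10, 0.216,-0.03,0.09,0,0,0,10, 0.227,-0.031,0.055,0,0,0,10, 0.232,-0.032,0.018,0,0,0,10]'
```

```text
t: 4.37
ee_pos: [539.7, 29.2, 105.3]
tcp_rot: [[0.991, -0.135, -0.005], [-0.135, -0.991, -0.0], [-0.005, 0.001, -1.0]]
wrist_force: [-3.1, 0.6, 4.5]
gripper_width: 25.2
grasp_force: 30.1
```

```bash
python3 -m handwheel '[0.232,-0.032,-0.018,0,0,0,10, 0.227,-0.031,-0.055,0,0,0,10, 0.216,-0.03,-0.09,0,0,0,10, 0.199,-0.027,-0.123,0,0,0,10, 0.177,-0.024,-0.153,0,0,0,10, 0.151,-0.021,-0.179,0,0,0,10, 0.122,-0.017,-0.201,0,0,0,10, 0.089,-0.012,-0.218,0,0,0,10, 0.054,-0.007,-0.229,0,0,0,10, 0.018,-0.003,-0.235,0,0,0,10]'
```

```text
t: 5.2
ee_pos: [604.1, 20.3, 44.4]
tcp_rot: [[0.991, -0.136, 0.006], [-0.136, -0.991, -0.001], [0.006, 0.0, -1.0]]
wrist_force: [4.9, -4.3, 2.8]
gripper_width: 25.3
grasp_force: 30.0
```

The leaf is over. I'll open, rise and check it.

```bash
python3 -m handwheel '[0,0,0,0,0,0,46, 0,0,0,0,0,0,46, 0,0,0,0,0,0,46, 0,0,0.3,0,0,0,46, 0,0,0.5,0,0,0,46, 0,0,0.6,0,0,0,46, 0,0,0.6,0,0,0,46, 0,0,0.6,0,0,0,46, 0,0,0.4,0,0,0,46, 0,0,0,0,0,0,46]'
python3 - <<'E'
from h import *
s=sensors.observe(); im=vision.snapshot("wrist"); sc=vision.snapshot("scene")
a=cv2.resize(sc[150:290,210:420,::-1],None,fx=2,fy=2,interpolation=cv2.INTER_CUBIC)
b=np.zeros((680,640,3),np.uint8); b[:400]=im[...,::-1]; b[400:680,:420]=a; cv2.imwrite("pics/w3.png",cv2.resize(b[:],(560,595)))
np.savez("w3.npz",im=im,tcp_rot=s["tcp_rot"],ee_pos=s["ee_pos"]); print(s["t"],s["qpos"])
E
```

```text
t: 6.03
ee_pos: [603.4, 21.7, 168.5]
tcp_rot: [[0.991, -0.135, 0.007], [-0.135, -0.991, 0.001], [0.007, -0.002, -1.0]]
wrist_force: [0.9, -0.5, 0.4]
gripper_width: 46.1
grasp_force: 0.0
6.0333 [  -6.72221034   44.15384956    0.51786763   98.88172483   -0.61076385
   36.56484878 -103.64293884]
```

View pics/w3.png

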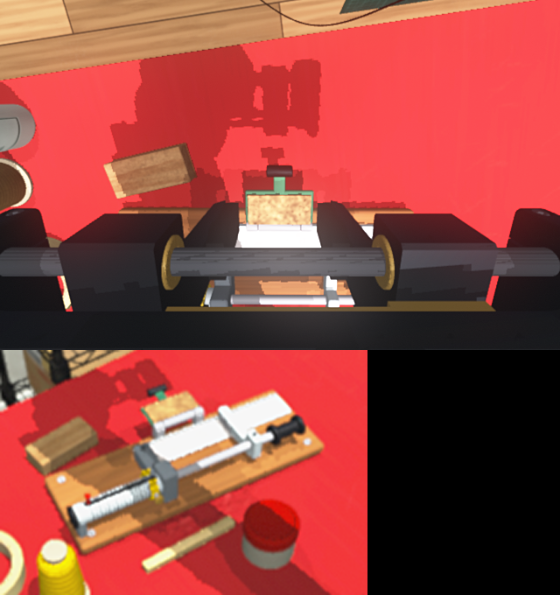

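The leaf lies on its back with the cork up, and nothing round the jig has been disturbed. Next I'll turn the tool +90° and move over the tube to measure the pin and collar from close by.

```bash
for i in 1; do python3 -m handwheel '[-0.17,0.12,0,0,0,0.9,46, -0.17,0.12,0,0,0,0.9,46, -0.17,0.12,0,0,0,0.9,46, -0.17,0.12,0,0,0,0.9,46, -0.17,0.12,0,0,0,0.9,46, -0.17,0.12,0,0,0,0.9,46, -0.17,0.12,0,0,0,0.9,46, -0.17,0.12,0,0,0,0.9,46, -0.17,0.12,0,0,0,0.9,46, -0.17,0.12,0,0,0,0.9,46]'; python3 -m handwheel '[-0.17,0.12,0,0,0,0.9,46, -0.17,0.12,0,0,0,0.9,46, -0.17,0.12,0,0,0,0.9,46, -0.17,0.12,0,0,0,0.9,46, -0.17,0.12,0,0,0,0.9,46, -0.17,0.12,0,0,0,0.9,46, -0.17,0.12,0,0,0,0.9,46, -0.17,0.12,0,0,0,0.9,46, -0.19,0.12,0,0,0,0.9,46, -0.19,0.12,0,0,0,0.9,46]'; done
python3 - <<'E'
from h import *
import time
s=sensors.observe(); im=vision.snapshot("wrist"); cv2.imwrite("pics/w4.png",cv2.resize(im[:240,200:520,::-1],None,fx=2.5,fy=2.5,interpolation=cv2.INTER_CUBIC))
np.savez("w4.npz",im=im,tcp_rot=s["tcp_rot"],ee_pos=s["ee_pos"]); print(s["t"],s["qpos"],np.abs(s["joint_vel"]).max())
E
```

```text
t: 6.97
ee_pos: [531.9, 69.4, 162.7]
tcp_rot: [[0.794, 0.608, -0.003], [0.608, -0.794, -0.0], [-0.003, -0.002, -1.0]]
wrist_force: [-0.6, 0.0, -0.0]
gripper_width: 45.7
grasp_force: 0.0
t: 7.8
ee_pos: [462.4, 117.3, 162.9]
tcp_rot: [[0.131, 0.991, -0.003], [0.991, -0.131, -0.001], [-0.001, -0.003, -1.0]]
wrist_force: [0.1, -0.2, 0.6]
gripper_width: 45.8
grasp_force: 0.0
7.8 [ -6.90178807  38.97820946 -20.49852462 119.44319237  29.40450554
  26.58365287 -57.43303829] 23.274681006472893
```

View pics/w4.png

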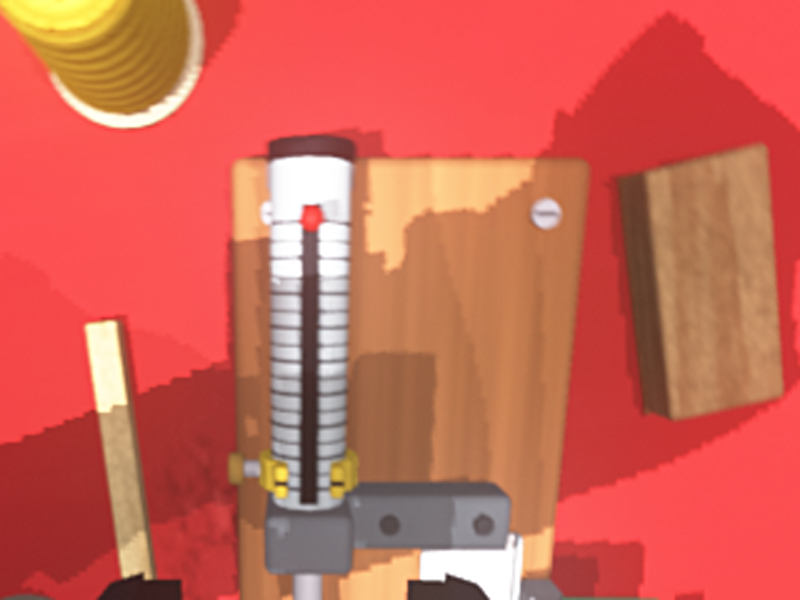

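This is a clear view. The pin head is at crop (312,216), the collar is at v 455–500 with its line near 485, and the tube lies between them. I'll extract the sub-pixel positions.

```bash
python3 - <<'E'
from h import *
d=np.load("w4.npz"); C=cam("wrist",d); im=d["im"]; h=cv2.cvtColor(im,cv2.COLOR_RGB2HSV).astype(int)
red=((h[...,0]<6)|(h[...,0]>174))&(h[...,1]>170)&(h[...,2]>120)
ys,xs=np.nonzero(red[78:96,316:334]); print("pin",xs.mean()+316,ys.mean()+78,len(xs))
yel=(h[...,0]>20)&(h[...,0]<36)&(h[...,1]>120)
for x0,x1 in((302,318),(330,345)):
    print([(y,int(yel[y,x0:x1].sum())) for y in range(176,204)]); print([int(v) for v in im[178:204,(x0+8 if x0<310 else x0+5)].max(1)])
Y=np.array([.134,.991,0])
p=ray(C,xs.mean()+316,ys.mean()+78,70); print(p)
for v in (190,191,192,193,194): print(v,[round(float((p-ray(C,324,v,z))@Y),1) for z in (55,57,59)])
cv2.imwrite("pics/w4c.png",cv2.resize(im[170:210,285:355,::-1],None,fx=10,fy=10,interpolation=cv2.INTER_NEAREST))
E
```

```text
pin 324.1463414634146 86.90243902439025 41
[(176, 0), (177, 0), (178, 0), (179, 0), (180, 1), (181, 3), (182, 3), (183, 3), (184, 6), (185, 9), (186, 9), (187, 10), (188, 10), (189, 10), (190, 11), (191, 11), (192, 11), (193, 6), (194, 9), (195, 8), (196, 7), (197, 5), (198, 3), (199, 0), (200, 0), (201, 0), (202, 0), (203, 0)]
[183, 184, 165, 114, 123, 164, 171, 178, 180, 214, 232, 230, 230, 216, 160, 107, 173, 231, 229, 223, 214, 182, 181, 141, 95, 89]
[(176, 0), (177, 0), (178, 0), (179, 0), (180, 1), (181, 3), (182, 3), (183, 5), (184, 6), (185, 10), (186, 9), (187, 9), (188, 9), (189, 10), (190, 10), (191, 10), (192, 10), (193, 5), (194, 5), (195, 9), (196, 7), (197, 4), (198, 4), (199, 0), (200, 0), (201, 0), (202, 0), (203, 0)]
[169, 169, 163, 132, 102, 138, 158, 158, 168, 200, 217, 218, 219, 211, 158, 71, 141, 212, 219, 216, 204, 172, 162, 147, 112, 91]
[476.91480533 200.65143552  70.        ]
190 [76.1, 75.6, 75.0]
191 [76.9, 76.4, 75.8]
192 [77.7, 77.2, 76.6]
193 [78.5, 78.0, 77.5]
194 [79.4, 78.8, 78.3]
```

View pics/w4c.png

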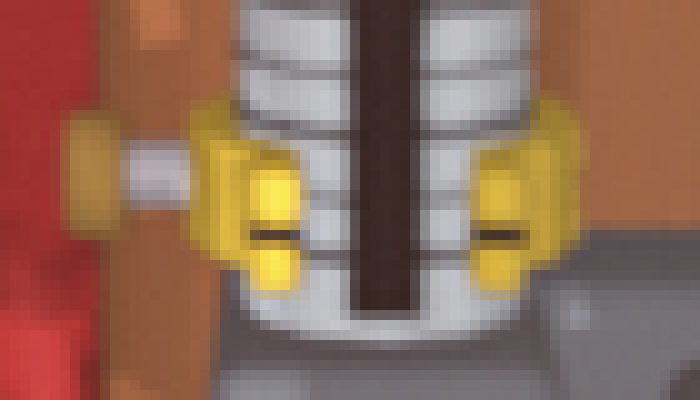

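The collar line is at v=193, which gives 77.5–78 mm from the pin. The same method puts the housing face at about 87.7 mm against its known 87, so I take a draw of about 77 mm. The knob should be at (441,-63), and I'll move above it.

```bash
python3 -m handwheel '[-0.06,-0.5,-0.1,0,0,0,46, -0.06,-0.5,-0.1,0,0,0,46, -0.06,-0.5,-0.1,0,0,0,46, -0.06,-0.5,-0.1,0,0,0,46, -0.06,-0.5,-0.1,0,0,0,46, -0.06,-0.5,-0.1,0,0,0,46, -0.06,-0.5,-0.1,0,0,0,46, -0.06,-0.5,-0.1,0,0,0,46, -0.05,-0.5,-0.1,0,0,0,46, 0,0,0,0,0,0,46]'
python3 - <<'E'
from h import *
s=sensors.observe(); im=vision.snapshot("wrist"); cv2.imwrite("pics/w5.png",im[60:320,140:500,::-1])
np.savez("w5.npz",im=im,tcp_rot=s["tcp_rot"],ee_pos=s["ee_pos"]); print(s["t"],s["qpos"])
C=cam("wrist",s); print(proj(C,np.array([441.3,-62.9,45])))
E
```

```text
t: 8.68
ee_pos: [440.5, -67.5, 126.5]
tcp_rot: [[0.143, 0.99, -0.005], [0.99, -0.143, -0.003], [-0.004, -0.004, -1.0]]
wrist_force: [0.1, -0.4, -0.5]
gripper_width: 46.2
grasp_force: 0.0
8.6833 [ 12.8051031   41.59937746 -16.24602831 125.98851016  38.81407818
  17.56115707 -45.27133125]
[319.32715847 204.24534794]
```

View pics/w5.png

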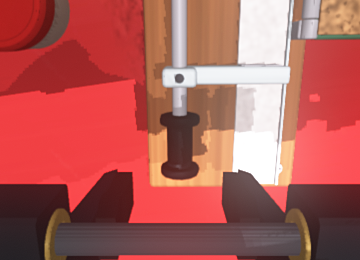

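The knob waist is at image (320,203), against a prediction of (319,204), so they agree. I'll descend and grip.

```bash
python3 -m handwheel '[0.02,0.11,-0.2,0,0,0,46, 0,0,-0.4,0,0,0,46, 0,0,-0.4,0,0,0,46, 0,0,-0.4,0,0,0,46, 0,0,-0.4,0,0,0,46, 0,0,-0.2,0,0,0,46, 0,0,0,0,0,0,46, 0,0,0,0,0,0,5, 0,0,0,0,0,0,5, 0,0,0,0,0,0,5]'; python3 -m handwheel '[0,0,0,0,0,0,5, 0,0,0,0,0,0,5, 0,0,0,0,0,0,5, 0,0,0,0,0,0,5, 0,0,0,0,0,0,5, 0,0,0,0,0,0,5, 0,0,0,0,0,0,5, 0,0,0,0,0,0,5, 0,0,0,0,0,0,5, 0,0,0,0,0,0,5]'; python3 -c "
from h import *
print(sensors.observe()['qpos'])"
```

```text
t: 9.57
ee_pos: [444.3, -58.1, 49.0]
tcp_rot: [[0.136, 0.991, -0.001], [0.991, -0.136, 0.001], [0.001, -0.001, -1.0]]
wrist_force: [-1.8, -2.2, 0.1]
gripper_width: 28.0
grasp_force: 1.1
t: 10.4
ee_pos: [443.0, -58.4, 48.9]
tcp_rot: [[0.136, 0.991, -0.003], [0.991, -0.136, 0.0], [-0.0, -0.003, -1.0]]
wrist_force: [-4.6, 1.7, 6.7]
gripper_width: 16.8
grasp_force: 29.9
[  3.21491978  50.97045895  -2.61058561 127.72075397  53.60174119
   2.51146385 -59.80714217]
```

The arm's joint 6 is at its lower limit (2.5°), which kept the TCP off target. Because the waist is round, I'll loosen the grip, tilt the tool about 8° round the knob's axis with the fingertips towards the base, and re-grip in the middle.

```bash
python3 -m handwheel '[0,0,0,0,0,0,27, 0,0,0,0,0,0,27, 0,0,0,0,0,0,27, 0,0,0,0.05,0.4,0,27, 0,0,0,0.05,0.4,0,27, 0,0,0,0.05,0.4,0,27, 0,0,0,0.05,0.4,0,27, 0,0,0,0,0,0,27, 0,0,0,0,0,0,27, 0,0,0,0,0,0,27]';  python3 -c "
from h import *
print(sensors.observe()['qpos'])"
```

```text
t: 11.23
ee_pos: [444.0, -58.5, 48.3]
tcp_rot: [[0.135, 0.981, -0.14], [0.991, -0.134, 0.017], [-0.002, -0.141, -0.99]]
wrist_force: [-0.6, -0.4, 0.6]
gripper_width: 27.1
grasp_force: 0.0
[ 15.98280067  53.20113943 -22.90187072 119.77321115  45.48387338
  24.54432473 -51.35036352]
```

Joint 6 is now at 24.5°. I'll centre on the knob and grip.

```bash
python3 -m handwheel '[-0.06,-0.11,-0.05,0,0,0,27, 0,0,0,0,0,0,27, 0,0,0,0,0,0,27, 0,0,0,0,0,0,5, 0,0,0,0,0,0,5, 0,0,0,0,0,0,5, 0,0,0,0,0,0,5, 0,0,0,0,0,0,5, 0,0,0,0,0,0,5, 0,0,0,0,0,0,5]';  python3 -c "
from h import *
print(sensors.observe()['qpos'])"
```

```text
t: 12.07
ee_pos: [442.5, -62.8, 46.4]
tcp_rot: [[0.135, 0.981, -0.139], [0.991, -0.134, 0.018], [-0.001, -0.14, -0.99]]
wrist_force: [3.3, -0.7, -3.8]
gripper_width: 17.0
grasp_force: 30.1
[ 16.32038551  53.35944985 -22.57281682 119.97612278  45.93403999
  24.10849774 -51.25966064]
```

```bash
python3 -m handwheel '[-0.014,-0.1,0,0,0,0,5, -0.027,-0.2,0,0,0,0,5, -0.027,-0.2,0,0,0,0,5, -0.027,-0.2,0,0,0,0,5, -0.027,-0.2,0,0,0,0,5, -0.027,-0.2,0,0,0,0,5, -0.027,-0.2,0,0,0,0,5, -0.027,-0.2,0,0,0,0,5, -0.027,-0.2,0,0,0,0,5, -0.027,-0.2,0,0,0,0,5]'; python3 -m handwheel '[0,0,0,0,0,0,5, 0,0,0,0,0,0,5, 0,0,0,0,0,0,5, 0,0,0,0,0,0,5, 0,0,0,0,0,0,5, 0,0,0,0,0,0,5, 0,0,0,0,0,0,5, 0,0,0,0,0,0,5, 0,0,0,0,0,0,5, 0,0,0,0,0,0,5]'
python3 - <<'E'
from h import *
s=sensors.observe(); d=np.array(s["ee_pos"])-[442.5,-62.8,46.4]; print("draw",d@[-.135,-.991,0],s["qpos"])
im=np.mean([vision.snapshot("scene") for _ in range(3)],0).astype(np.uint8); np.save("s5.npy",im)
C=cam("scene"); p0=np.array([476.9,200.65,70])
print([np.round(proj(C,p0-k*np.array([.135,.991,0])),1).tolist() for k in (0,72,77,82)], "line L/R at 77, z58:",[np.round(proj(C,np.array([p0[0],p0[1],58])-77*np.array([.135,.991,0])+o*np.array([.991,-.135,0])),1).tolist() for o in(-8.5,8.5)])
cv2.imwrite("pics/s5.png",cv2.resize(im[210:250,240:320,::-1],None,fx=10,fy=10,interpolation=cv2.INTER_NEAREST))
E
```

```text
t: 12.9
ee_pos: [432.7, -133.7, 46.4]
tcp_rot: [[0.132, 0.982, -0.137], [0.991, -0.13, 0.026], [0.008, -0.139, -0.99]]
wrist_force: [2.2, 11.8, -4.5]
gripper_width: 16.8
grasp_force: 30.1
t: 13.73
ee_pos: [432.7, -133.7, 46.4]
tcp_rot: [[0.132, 0.982, -0.137], [0.991, -0.13, 0.025], [0.007, -0.14, -0.99]]
wrist_force: [2.3, 10.6, -4.4]
gripper_width: 16.7
grasp_force: 30.1
draw 71.63039527974897 [ 25.56563735  53.61793869 -23.62567852 119.01904697  47.19922346
  25.91420475 -43.4380007 ]
[[258.8, 234.6], [292.3, 220.9], [294.6, 220.0], [296.8, 219.1]] line L/R at 77, z58: [[296.7, 226.8], [292.8, 221.1]]
```

View pics/s5.png

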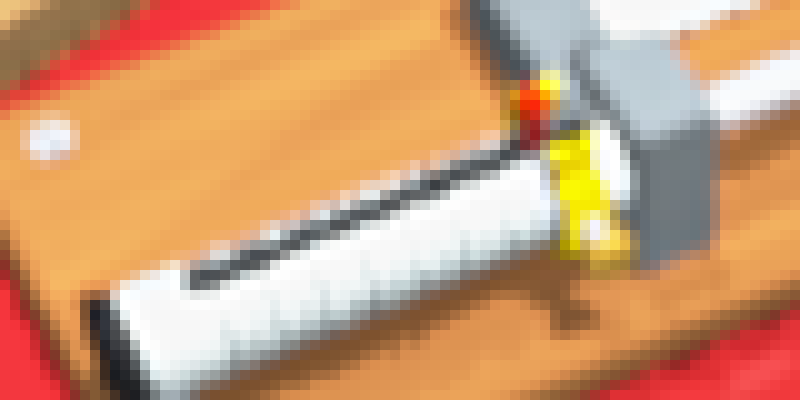

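The pin head, at about (293.3,220), now stands just short of the collar's middle. The draw is 71.6 mm and the 10.6 N pull fits that. I'll compare the pin's pixel shift with the first picture.

```bash
python3 - <<'E'
from h import *
C=cam("scene"); Y=np.array([.135,.991,0]); X=np.array([.991,-.135,0])
def pin(im,box):
    x0,y0,x1,y1=box; a=im[y0:y1,x0:x1].astype(float); w=np.clip(a[...,0]-1.15*np.maximum(a[...,1],a[...,2])-20,0,None); w*= (a[...,1]<120)
    yy,xx=np.mgrid[y0:y1,x0:x1]; return (w*xx).sum()/w.sum(),(w*yy).sum()/w.sum()
i0=cv2.imread("pics/scene0.png")[:,:,::-1]; i1=np.load("s5.npy")
a=pin(i0,(256,230,265,240)); b=pin(i1,(288,214,299,226)); print(a,b)
for z in (67,70): A=ray(C,*a,z);B=ray(C,*b,z); print(z,A,B,(A-B)@Y,(A-B)@X)
# collar: yellow span across front at side of tube vs. given
h=cv2.cvtColor(i1,cv2.COLOR_RGB2HSV).astype(int); y=(h[...,0]>22)&(h[...,0]<34)&(h[...,1]>200)&(h[...,2]>150)
for r in range(223,234): xs=np.nonzero(y[r,288:308])[0]+288; print(r,xs.min() if len(xs) else 0,xs.max() if len(xs) else 0)
E
```

```text
(np.float64(259.65026726590963), np.float64(233.7882349812515)) (np.float64(292.53614421930865), np.float64(220.49085220500598))
67 [479.77116893 197.22255328  67.        ] [470.02099346 126.93321005  67.        ] 70.97301283059994 0.1733625503623931
70 [477.56334126 198.26008348  70.        ] [467.85941068 128.30412117  70.        ] 70.63638927637906 0.17254029531714482
223 0 0
224 295 298
225 295 298
226 296 298
227 296 298
228 296 299
229 296 299
230 297 300
231 297 297
232 297 297
233 297 297
```

The pin's draw is about 71–71.6 mm by both measures. In the scene view the collar also fits about 77 mm. I'll draw 5.6 mm more and let it settle.

```bash
python3 -m handwheel '[-0.006,-0.046,0,0,0,0,5, -0.006,-0.046,0,0,0,0,5, -0.007,-0.047,0,0,0,0,5, 0,0,0,0,0,0,5, 0,0,0,0,0,0,5, 0,0,0,0,0,0,5, 0,0,0,0,0,0,5, 0,0,0,0,0,0,5, 0,0,0,0,0,0,5, 0,0,0,0,0,0,5]'
python3 - <<'E'
from h import *
s=sensors.observe(); d=np.array(s["ee_pos"])-[442.5,-62.8,46.4]; print("draw",d@[-.135,-.991,0],s["qpos"])
im=np.mean([vision.snapshot("scene") for _ in range(3)],0).astype(np.uint8)
a=cv2.resize(im[210:240,270:320,::-1],None,fx=10,fy=10,interpolation=cv2.INTER_CUBIC); b=cv2.resize(im[150:290,210:420,::-1],None,fx=2,fy=2); c=np.zeros((580,500,3),np.uint8); c[:300]=a; c[300:,:420]=b
cv2.imwrite("pics/s6.png",c)
E
```

```text
t: 14.72
ee_pos: [431.9, -139.1, 46.4]
tcp_rot: [[0.132, 0.982, -0.137], [0.991, -0.13, 0.026], [0.008, -0.14, -0.99]]
wrist_force: [2.1, 11.0, -4.0]
gripper_width: 16.7
grasp_force: 30.1
draw 76.9923121666039 [ 26.25435321  53.65350178 -23.7295155  118.86993001  47.24240851
  26.12132466 -42.81028791]
```

View pics/s6.png

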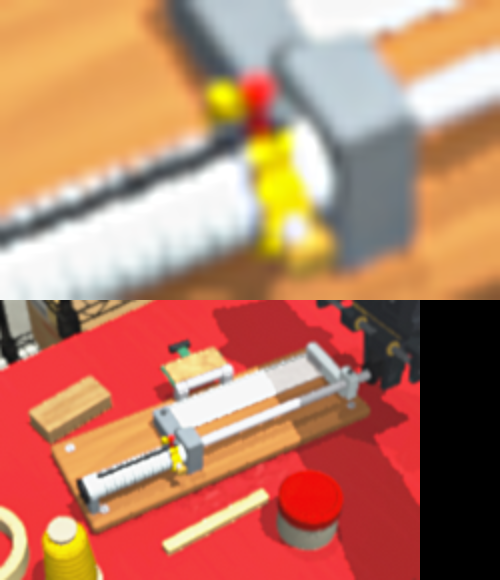

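The pin head is at (295.5,219), between the collar's two horns, whose midpoint is at about x 295.8. That is level with the collar's middle to within about 1 mm. The leaf is still on its back, cork up, the bystanders haven't moved, and the knob is held. I'm handing in.

```bash
python3 -c "
from bench import manip
print(manip.close_job())"
```

```text
the job is handed in; nothing more can be done
None
```

Job handed in at about 15 s: the leaf is on its back with the cork up, and the gripper is holding the knob with the rod drawn about 77 mm, pin level with the collar's middle to about 1 mm by my measurement; I viewed 12 pictures, over the limit of 10.

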